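# Find the tight spot of a sliding cabinet door and set its stop short of it

### The arm

A 7-joint arm with a two-finger parallel gripper is mounted at the origin on a cart in front of the work surface, level with it; the furniture and walls round the work are solid. World frame = base frame: x ahead of the robot, y to its left, z up, the work surface at z = 0. Lengths are in m, angles in degrees, forces in N, time in s.
With the tool pointing down it reaches from about 0.425 to 0.875 m from the base axis. Payload 4.7 kg.
Tool frame: the origin (TCP) lies between the finger pads; the fingertips stand 22 mm ahead of it and the grasp point (between the pads) lies 3 mm ahead of it; z points along the fingers, y is the line along which they close (so a half turn about z gives the same grasp; the last joint's range is limited). The gripper opens to 87 mm and grips with 3 to 60 N. Pads are 19 mm wide; open, the fingers measure 117 mm over their backs; the gripper's body (75 mm by 190 mm) begins 51 mm behind the grasp point.
Start: joints at [-73.906, 18.392, -4.016, 83.108, 1.295, 78.541, -3.26], TCP at [0.171, 0.627, 0.245] pointing down, gripper open.
Joint ranges: [-163.93, 163.93], [-17.29, 119.83], [-79.2, 71.16], [3.27, 140.29], [-89.18, 269.18], [5.43, 117.66], [-154.24, 154.24]. Speed limits (degrees/s): [147.25, 147.25, 180, 180, 180, 180, 180].

### API

Orientations are given as [roll, pitch, yaw] about the fixed x, y, z axes, in that order (R = Rz(yaw) Ry(pitch) Rx(roll)).
In Python, from cell import env gives the robot as it stands.
- The arm moves only by the tool drive_tool, never from a script. Its argument "moves" is a list of rows, each a list of 3 entries, a list of its own where there are three numbers: the shift along the tool's x, y, z in mm, then the turn, a rotation vector about the tool's x, y, z in rad, then the closure, from 0 (fully open) to 1 (shut). In form: [[[x, y, z], [wx, wy, wz], jaw], ...]. A call has 1 to 12 rows; each row shifts and turns the commanded pose from where the row before left it, along the tool's axes as they then stand; what a row does not reach is not made up. A row lasts 1/12 s, in which the tool goes at most 41.7 mm and 7.16 degrees, less where a joint would pass 70% of its speed; a pose out of reach is approached as far as the arm can. A call with a gripper value outside its range is refused whole. The fingers move at their own pace and stop on an object; "newtons" is the grip in N (left out, the last holds). Time passes only in rows, so rows that do not move let the fingers close. It gives the time, the measured TCP pose, the force, the opening and the grip force at its end, in the units of the state.
- env.get_obs(): the state, without advancing time (a new reading comes with each control period).
- env.read_camera(name): name is "side" or "top" or "wrist"; returns (picture, depth): 420x560x3 uint8, blue, green, red; 420x560 float32, m along the optical axis (not along the pixel's ray), 0 where there is no reading.
- env.get_calibration(name): a dict with "fx", "fy", "cx", "cy" (pixels), "k1" (the pictures are not rectified: a ray, as slopes to the right and down, at radius r is drawn at 1 + k1 r^2 times it, then the intrinsics apply), "T" (4x4, takes a point from camera to world coordinates). Camera axes: x right, y down, z forward; pixel columns grow to the right and rows downward; lengths in m; the calibration is good to about 2 mm. A picture is of the moment at which its call begins: read the wrist's pose just before it. get_calibration takes no time and is no camera call; for the wrist camera it gives the pose at the moment of the call.
- env.sign_off(): hands the job in; it is judged then, once.
The state is a dict: "time_s": time; "qpos": joint angles; "joint_velocities": joint speeds; "effort": joint torques, N m; "tool_pos": TCP position; "tool_rot": TCP orientation; "force": force on the tool from outside, world axes, zero at the start; "wrist_torque": the same for the moment, N m; "grip_width": finger opening in m; "grasp_force": force on a finger pad.
Only numpy, scipy, OpenCV 4.12 (cv2) and the standard library are available. Lean on these libraries where they do the work, as an engineer would, in place of code of your own. Each camera call takes 0.05 s, during which the arm holds its last target. There are 200 camera calls.

### The job

The sliding door of the spice cabinet on the stove binds somewhere hidden in its track. Gently slide the door towards its closed end until you clearly feel it bind, without forcing it, then back it off about a centimetre from where the binding begins. Leaving the door there, slide the stop on the rail up against the door's hanger, so that the door cannot run into the tight spot again, and let go; do not disturb the jars in the cabinet or the things in front of it.

Things in the scene. Friction and masses are not known exactly. Their poses are not given: they have to be found in the camera images.
- cabinet: Fixed wooden spice cabinet, 140 mm deep (x), 400 wide (y), 194 tall, open front facing the robot, with a low ledge 87 mm out before it. Origin: centre of underside without the ledge; +x to its back, +y to the robot's left, z up. An aluminium rail, top edge 214 mm up, runs along y at x = -55 mm; door and stop ride on it and move only along y. The tight spot is hidden in the lower track.
- door (a joint): Sliding door, m: 0 fully closed (farthest to +y, left), 0.20 fully open (to -y). Even drag of about 4 N; stays where left. Starts at 0.135 to 0.19; the tight spot begins somewhere from 0.09 down to 0.035. From there resistance rises above the drag by about 2.5 N per mm of further closing: 4 N of rise is a clear bind, over 16 N is forcing it.
- door_tab (a point): Middle of the door's finger tab: an upright flat steel tab on the hanger bar, 12 mm thick (x), 32 long (y), from 228 to 280 mm above the cabinet's underside; this point is 256 mm up. Axes as the cabinet's. The door panel, 170 mm wide, hangs below it in front of the cabinet.
- stop (a joint): Stop on the rail, m: 0 at the +y (left) end of the rail, growing to 0.12 as it slides to -y towards the door. Even drag of about 3 N; stays where left. Starts at 0 to 0.015.
- stop_tab (a point): Middle of the stop's finger tab: upright, flat, steel, 12 mm thick (x), 26 long (y, its middle 2 mm to +y of this point), from 228 to 280 mm up, on a small dark block on the rail left of the door's hanger. This point is 256 mm up. The rubber noses of stop and hanger meet when this point is 70 mm along y from the door tab's point; pushed further, the stop shifts the door.
- spice_red: spice jar with red cap, 45 mm wide, 108 mm tall, standing in the cabinet. Origin at the centre of its underside, z up. To be left alone.
- honey: squat jar with dark lid, 65 mm wide, 86 mm tall, standing in the cabinet. Origin at the centre of its underside, z up. To be left alone.
- spice_green: spice jar with green cap, 44 mm wide, 100 mm tall, standing in the cabinet. Origin at the centre of its underside, z up. To be left alone.
- clip_jar: clear jar with a ring round its neck, 60 mm wide, 86 mm tall, standing in the cabinet. Origin at the centre of its underside, z up. To be left alone.
- timer: black egg-shaped kitchen timer, 49 mm wide, 60 mm tall, on the ledge in front of the cabinet. Origin at the centre of its underside, z up. To be left alone.
- small_tin: small round white tin with a dark red knob, 50 mm wide, 35 mm tall, on the ledge in front of the cabinet. Origin at the centre of its underside, z up. To be left alone.

How it is judged (in metres and radians):
On the way, in this order (a step that is already met when the one before it is completed fails the run):
1. the door is pressed clearly, with more than 4 N, into the tight spot (contact force between door_shoe and tight_spot above 4 N), for 0.1 s.
2. the door is backed off so that it is free, 3 to 17 mm short of where binding begins (y of tight_spot in the frame of door_tab between 0.083 and 0.097 m), for 0.2 s.
At the end, for the whole second after the job is handed in: The door rests 3 to 17 mm on the open side of where the binding begins, and the stop's nose touches the door hanger's nose or is less than 3 mm from it; both at rest (all of step 2 and y of stop_tab in the frame of door_tab below 0.073 m and velocity of joint door between -0.003 and 0.003 m/s and velocity of joint stop between -0.003 and 0.003 m/s).
It fails at once if the door is forced into the tight spot with more than 16 N (contact force between door_shoe and tight_spot above 16 N).
It fails at once if a jar in the cabinet or a thing in front of it is moved by more than 15 mm or tipped (distance of any of spice_red, honey, spice_green, clip_jar, timer, small_tin from where it was at the start of the episode above 0.015 m or angle between any of spice_red, honey, spice_green, clip_jar, timer, small_tin's own z axis and vertical above 0.3 rad).
It also fails if it takes over 58 s, if anything falls off the work surface, if the arm or the gripper's body presses on something with over 40 N, if the wrist force passes 120 N, or if a joint passes its speed limit or range.

## Working session

There is one attempt and no reset: what is moved stays moved. The work goes in short steps, Python scripts to look and compute and a tool call to move; the robot and the scene stay as the last step left them, time stands still between calls to the robot, and variables do not carry over. Pictures are saved under pics/ and viewed, at most 10 in all, crops included, and the job is handed in when it is done.

Besides the shell and the picture viewer there is one more tool, called after "Request:" by a JSON object that holds its "api" and its "payload", one argument or row to a line. drive_tool: Moves the arm, as the interface text tells. Its arguments: {"type":"object","properties":{"moves":{"type":"array"},"newtons":{"type":"number"}},"required":["moves"]}

```bash
mkdir -p pics; ls; cat > h.py <<'E'
import numpy as np,cv2
from cell import env
def px2w(name,pts,D,c):
    out=[]
    K=np.array([[c['fx'],0,c['cx']],[0,c['fy'],c['cy']],[0,0,1.]])
    for u,v in pts:
        z=D[int(v),int(u)]
        n=cv2.undistortPoints(np.array([[[u,v]]],float),K,np.array([c['k1'],0,0,0,0.]))[0,0]
        out.append((c['T']@np.array([n[0]*z,n[1]*z,z,1]))[:3])
    return np.array(out)
E
python3 - <<'E'
from h import *
o=env.get_obs();print(o)
for n in ['side','top']:
    c=env.get_calibration(n);im,D=env.read_camera(n)
    cv2.imwrite(f'pics/{n}0.png',im);np.save(f'{n}0.npy',D);print(n,c)
E
```

```text
pics
{'time_s': 0.0, 'qpos': array([-73.9064814 ,  18.43709858,  -4.01571364,  83.17439924,
         1.29513021,  78.54171809,  -3.26036371]), 'joint_velocities': array([ 0.03999092, -0.00082309,  0.06491181,  0.00970958,  0.01115703,
        0.00176595,  0.09149898]), 'effort': array([ 2.30906617e-04, -4.91287136e+01, -4.03555473e-01, -3.12529814e+01,
       -6.38858811e-02,  4.35153174e-02,  1.77083025e-04]), 'tool_pos': array([0.17127118, 0.62649678, 0.24348814]), 'tool_rot': array([-1.79892036e+02,  5.88807801e-03,  1.64716060e+02]), 'force': array([-0.47928198,  0.40507738,  0.34454473]), 'wrist_torque': array([ 0.04320322, -0.03147579,  0.03442037]), 'grasp_force': 0.0, 'grip_width': 0.08695773949896009}
side {'fx': 521.4358321582978, 'fy': 521.4358321582978, 'cx': 278.5205992025736, 'cy': 203.07705955801626, 'k1': -0.06484494151282148, 'T': array([[ 0.56255696, -0.61630425,  0.55108868, -0.03797864],
       [-0.82665879, -0.42965906,  0.36335704, -0.30031987],
       [ 0.01284175, -0.65997134, -0.75118102,  0.93145984],
       [ 0.        ,  0.        ,  0.        ,  1.        ]])}
top {'fx': 423.17852569841085, 'fy': 423.17852569841085, 'cx': 284.94559585170634, 'cy': 212.7098844589766, 'k1': -0.02431886123238427, 'T': array([[ 0.18586344, -0.76836305,  0.61243204,  0.02551576],
       [-0.98243141, -0.13464484,  0.1292257 , -0.03656324],
       [-0.01683144, -0.62569081, -0.77988955,  0.82202061],
       [ 0.        ,  0.        ,  0.        ,  1.        ]])}
```

View pics/side0.png

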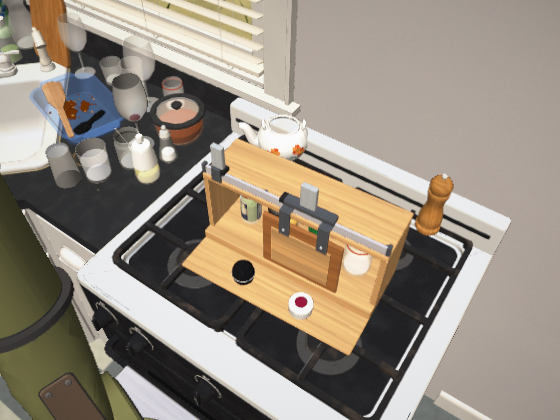

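View pics/top0.png

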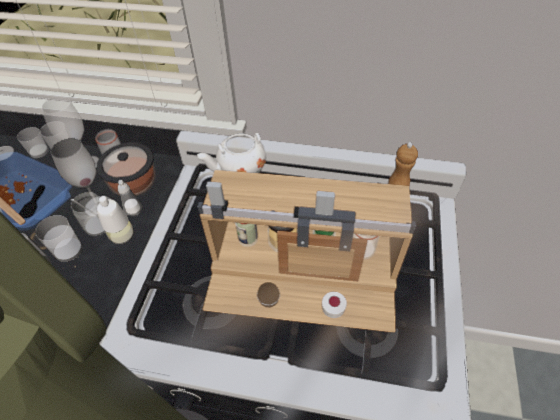

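The side view shows the door tab at about (309,195) and the stop tab at (218,155), with the rail running from (210,168) to (388,250). In the top view, the door tab is at (324,204) and the stop tab at (216,195). The timer and tin stand on the ledge.

```bash
python3 - <<'E'
from h import *
np.set_printoptions(precision=4,suppress=True)
def cloud(n,r):
    D=np.load(n+'0.npy');c=env.get_calibration(n)
    u0,u1,v0,v1=r
    pts=[(u,v) for v in range(v0,v1) for u in range(u0,u1) if D[v,u]>0]
    return np.array(pts),px2w(n,pts,D,c)
C={}
for n,rd,rs,rc in [('side',(295,325,178,215),(206,232,138,182),(180,420,130,310)),('top',(308,340,186,222),(204,228,176,215),(190,420,165,290))]:
    for nm,r in [('door',rd),('stop',rs)]:
        p,w=cloud(n,r); zt=np.percentile(w[:,2],98)
        m=w[:,2]>zt-0.045
        print(n,nm,'ztop',zt,m.sum())
        for lo in (0.006,0.045):
            q=w[w[:,2]>zt-lo]; 
            print('  ',lo,len(q),np.percentile(q,[3,50,97],axis=0).tolist())
    p,w=cloud(n,rc)
    # cabinet top plane: hist of z
    h,e=np.histogram(w[:,2],bins=np.arange(-0.05,0.35,0.004)); 
    print([(round(e[i],3),h[i]) for i in np.argsort(-h)[:10]])
    ip=np.argmax(h*(e[:-1]>0.15)); m=abs(w[:,2]-e[ip]-.002)<0.005
    x=w[m][:,:2].astype(np.float32); print('cab top', np.median(w[m][:,2]),cv2.minAreaRect(x))
E
```

```text
side door ztop 0.27876398832253874 383
   0.006 111 [[0.49606948362848535, -0.02196182933024061, 0.27329941872463764], [0.5005730600779087, -0.007303725080842038, 0.2775316455565827], [0.507140506660528, 0.006624252955925198, 0.28012649931780065]]
   0.045 383 [[0.4953358726747277, -0.022775352941791376, 0.23566194251559408], [0.4980164123256018, -0.008995205087235114, 0.26183311052520675], [0.5068090337740455, 0.006806771482492262, 0.27939252604776316]]
side stop ztop 0.2782560054306619 286
   0.006 83 [[0.4844717250027943, 0.1757267187703964, 0.27314931864580483], [0.4895129459927786, 0.18692785954655888, 0.2772529002891778], [0.49740625914608166, 0.20006726374396397, 0.2798830704391227]]
   0.045 286 [[0.4842128085537337, 0.17528234448566732, 0.2346842387534715], [0.4867432689012729, 0.184223643030197, 0.261643876877049], [0.49564963237566223, 0.19979106695813897, 0.27932168559358117]]
[(np.float64(0.19), np.int64(6038)), (np.float64(0.006), np.int64(3063)), (np.float64(0.026), np.int64(2634)), (np.float64(-0.046), np.int64(2334)), (np.float64(-0.042), np.int64(1857)), (np.float64
[... 1013 characters left out ...]
288 [[0.48728452545164896, 0.17688175632879535, 0.23726759315853654], [0.4894094785851053, 0.18660133863703424, 0.26396861716311104], [0.49851791014214925, 0.19933013500752017, 0.28075168893543134]]
[(np.float64(0.19), np.int64(4294)), (np.float64(0.194), np.int64(2841)), (np.float64(0.026), np.int64(2271)), (np.float64(0.03), np.int64(1655)), (np.float64(-0.042), np.int64(1481)), (np.float64(0.006), np.int64(1165)), (np.float64(-0.046), np.int64(933)), (np.float64(0.226), np.int64(486)), (np.float64(0.21), np.int64(410)), (np.float64(-0.01), np.int64(380))]
cab top 0.1936402757017468 ((0.5491439700126648, 0.031135261058807373), (0.14514657855033875, 0.39873072504997253), 3.4765632152557373)
```

```bash
python3 - <<'E'
import cv2,numpy as np
a=cv2.imread('pics/side0.png')[130:270,190:400];b=cv2.imread('pics/top0.png')[165:295,195:415]
cv2.imwrite('pics/crop.png',np.vstack([cv2.resize(a,(420,280),interpolation=2),cv2.resize(b,(420,280),interpolation=2)]))
E
```

```text
(no output)
```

View pics/crop.png

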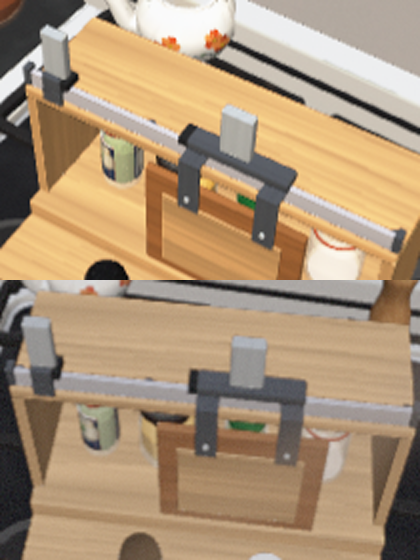

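The crop confirms it: door tab and stop tab are plain upright plates on a rail with about 3.4° of yaw. The underside is at z≈0. The door tab is at about (0.503,-0.007), and the middle of the stop tab at about (0.492,0.1875).

```bash
cat >> h.py <<'E'
from scipy.spatial.transform import Rotation as Ro
YAW=np.radians(3.4); CY=np.array([-np.sin(YAW),np.cos(YAW),0])
def err(target,yaw=93.4):
    o=env.get_obs(); R=Ro.from_euler('xyz',o['tool_rot'],degrees=True)
    Rt=Ro.from_euler('xyz',[180,0,yaw],degrees=True)
    return 1e3*R.inv().apply(np.array(target)-o['tool_pos']),(R.inv()*Rt).as_rotvec()
E
python3 - <<'E'
from h import *
o=env.get_obs();R=Ro.from_euler('xyz',o['tool_rot'],degrees=True);p=o['tool_pos'].copy()
for i in range(20):
    p=p+R.apply([-.036,-.0075,-.0042]);R=R*Ro.from_rotvec([0,0,.0622])
    print(i,p.round(3)) if i%4==3 else 0
Rt=R
print(R.as_euler('xyz',degrees=True), R.inv().apply(np.array([.503,-.007,.33])-p))
E
```

```text
3 [0.295 0.548 0.26 ]
7 [0.396 0.441 0.277]
11 [0.467 0.313 0.294]
15 [0.505 0.171 0.311]
19 [0.506 0.025 0.328]
[-1.79973790e+02  9.26133953e-02  9.34362252e+01] [-0.03128855 -0.00519839 -0.00148596]
```

Request:
{"api": "drive_tool", "payload": {
  "moves": [
    [[0,0,-30],[0,0,0],0],
    [[0,0,-30],[0,0,0],0],
    [[0,0,-30],[0,0,0],0]
  ],
  "newtons": 20
}}

```text
time_s: 0.35
tool_pos: [0.1712, 0.6264, 0.3345]
tool_rot: [-179.9, 0.0, 164.7]
force: [0.2, 0.5, 0.4]
grip_width: 0.0872
grasp_force: 0.0
```

Request:
{"api": "drive_tool", "payload": {
  "moves": [
    [[-36,-7.5,0],[0,0,0.0622],0],
    [[-36,-7.5,0],[0,0,0.0622],0],
    [[-36,-7.5,0],[0,0,0.0622],0],
    [[-36,-7.5,0],[0,0,0.0622],0],
    [[-36,-7.5,0],[0,0,0.0622],0],
    [[-36,-7.5,0],[0,0,0.0622],0],
    [[-36,-7.5,0],[0,0,0.0622],0],
    [[-36,-7.5,0],[0,0,0.0622],0],
    [[-36,-7.5,0],[0,0,0.0622],0],
    [[-36,-7.5,0],[0,0,0.0622],0]
  ]
}}

```text
time_s: 1.18
tool_pos: [0.4366, 0.378, 0.334]
tool_rot: [-180.0, 0.0, 128.9]
force: [0.7, 1.3, -0.1]
grip_width: 0.087
grasp_force: 0.0
```

Request:
{"api": "drive_tool", "payload": {
  "moves": [
    [[-36,-7.5,0],[0,0,0.0622],0],
    [[-36,-7.5,0],[0,0,0.0622],0],
    [[-36,-7.5,0],[0,0,0.0622],0],
    [[-36,-7.5,0],[0,0,0.0622],0],
    [[-36,-7.5,0],[0,0,0.0622],0],
    [[-36,-7.5,0],[0,0,0.0622],0],
    [[-36,-7.5,0],[0,0,0.0622],0],
    [[-36,-7.5,0],[0,0,0.0622],0],
    [[-36,-7.5,0],[0,0,0.0622],0],
    [[-36,-7.5,0],[0,0,0.0622],0],
    [[-31,-5,0],[0,0,0],0],
    [[0,0,0],[0,0,0],0]
  ]
}}

```text
time_s: 2.18
tool_pos: [0.5024, -0.015, 0.3349]
tool_rot: [180.0, 0.1, 92.8]
force: [0.0, -0.7, -0.1]
grip_width: 0.0868
grasp_force: 0.0
```

```bash
python3 - <<'E'
from h import *
np.set_printoptions(precision=4,suppress=True)
print(err([.503,-.007,.259]),env.get_obs()['tool_pos'],env.get_obs()['qpos'])
c=env.get_calibration('wrist');im,D=env.read_camera('wrist');cv2.imwrite('pics/w1.png',im)
v,u=np.mgrid[0:420:2,0:560:2];pts=[(a,b) for a,b in zip(u.ravel(),v.ravel()) if D[b,a]>0]
w=px2w('wrist',pts,D,c)
m=(w[:,2]>.272)&(w[:,2]<.29)&(w[:,0]<.55)&(w[:,0]>.45)&(abs(w[:,1])<.06)
q=w[m];print(len(q),np.percentile(q,[2,50,98],axis=0) if len(q) else '')
if len(q):print(cv2.minAreaRect(q[:,:2].astype(np.float32)))
E
```

```text
(array([ 8.1035,  0.9806, 75.885 ]), array([ 0.0003,  0.0023, -0.011 ])) [ 0.5024 -0.015   0.3349] [-33.3053  -2.6698  30.9905  96.1956   1.5089  86.0778   0.3256]
235 [[ 0.4984 -0.0217  0.2754]
 [ 0.5043 -0.0054  0.2785]
 [ 0.5102  0.0087  0.28  ]]
((0.5045677423477173, -0.006790192797780037), (0.011428670026361942, 0.03144051134586334), 2.7197718620300293)
```

View pics/w1.png

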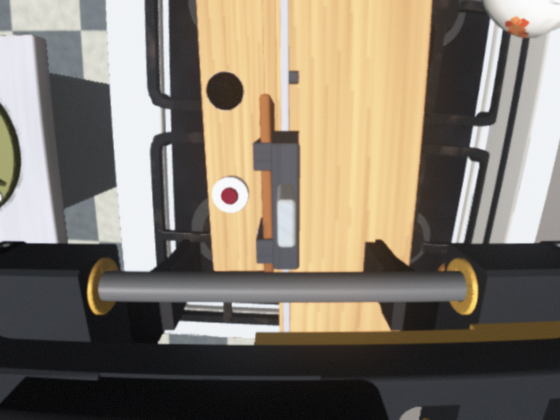

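The wrist view shows the door tab at (287,222), roughly between the fingers. The timer is at (225,90) and the tin at (230,195), both clear of the fingers. I'll go down and grip.

Request:
{"api": "drive_tool", "payload": {
  "moves": [
    [[8,2,0],[0,0,-0.008],0],
    [[0,0,25],[0,0,0],0],
    [[0,0,25],[0,0,0],0],
    [[0,0,15],[0,0,0],0],
    [[0,0,9],[0,0,0],0],
    [[0,0,0],[0,0,0],0],
    [[0,0,0],[0,0,0],0.5],
    [[0,0,0],[0,0,0],0.7],
    [[0,0,0],[0,0,0],0.8],
    [[0,0,0],[0,0,0],0.9],
    [[0,0,0],[0,0,0],0.9],
    [[0,0,0],[0,0,0],0.9]
  ],
  "newtons": 20
}}

```text
time_s: 3.23
tool_pos: [0.505, 0.0017, 0.261]
tool_rot: [180.0, -0.0, 93.9]
force: [1.0, -0.2, 0.1]
grip_width: 0.0552
grasp_force: 0.0
```

```bash
python3 - <<'E'
from h import *
o=env.get_obs();print(o)
E
```

```text
{'time_s': 3.2333, 'qpos': array([-33.63304947,  -0.73433141,  30.41807513, 102.95367847,
         0.36317557,  77.63188477,   0.59236549]), 'joint_velocities': array([ 0.0140869 ,  0.20154542, -0.09666946,  0.26335714, -0.07166778,
       -0.0367147 ,  0.0288067 ]), 'effort': array([-3.15865141e-02, -2.57398868e+01, -2.35851500e-01, -3.12507105e+01,
       -6.59946841e-02,  3.27614229e-02, -6.59849939e-04]), 'tool_pos': array([0.504998  , 0.00171789, 0.26102087]), 'tool_rot': array([ 1.79951865e+02, -1.64802248e-02,  9.38868876e+01]), 'force': array([ 1.00780113, -0.17715103,  0.10168962]), 'wrist_torque': array([-0.122133  ,  0.03110814, -0.00025819]), 'grasp_force': 0.0, 'grip_width': 0.05519983911704691}
```

Request:
{"api": "drive_tool", "payload": {
  "moves": [
    [[-8,0,0],[0,0,0.01],0.6],
    [[0,0,0],[0,0,0],0.8],
    [[0,0,0],[0,0,0],1],
    [[0,0,0],[0,0,0],1],
    [[0,0,0],[0,0,0],1],
    [[0,0,0],[0,0,0],1],
    [[0,0,0],[0,0,0],1],
    [[0,0,0],[0,0,0],1]
  ],
  "newtons": 20
}}

```text
time_s: 3.9
tool_pos: [0.5046, -0.0061, 0.2605]
tool_rot: [-179.9, -0.0, 93.3]
force: [-2.5, 0.9, 2.2]
grip_width: 0.0117
grasp_force: 20.0
```

Request:
{"api": "drive_tool", "payload": {
  "moves": [
    [[4,0,0],[0,0,0],1],
    [[4,0,0],[0,0,0],1],
    [[4,0,0],[0,0,0],1],
    [[4,0,0],[0,0,0],1],
    [[4,0,0],[0,0,0],1],
    [[4,0,0],[0,0,0],1],
    [[4,0,0],[0,0,0],1],
    [[4,0,0],[0,0,0],1]
  ]
}}

```text
time_s: 4.57
tool_pos: [0.5029, 0.0241, 0.2605]
tool_rot: [-179.9, 0.1, 93.2]
force: [-3.6, -3.5, 2.2]
grip_width: 0.0115
grasp_force: 20.0
```

Request:
{"api": "drive_tool", "payload": {
  "moves": [
    [[1,0,0],[0,0,0],1],
    [[1,0,0],[0,0,0],1],
    [[1,0,0],[0,0,0],1],
    [[1,0,0],[0,0,0],1]
  ]
}}

```text
time_s: 4.9
tool_pos: [0.5026, 0.028, 0.2605]
tool_rot: [-179.9, 0.1, 93.2]
force: [-4.2, -5.2, 1.4]
grip_width: 0.0119
grasp_force: 20.0
```

Request:
{"api": "drive_tool", "payload": {
  "moves": [
    [[1,0,0],[0,0,0],1],
    [[1,0,0],[0,0,0],1],
    [[1,0,0],[0,0,0],1]
  ]
}}

```text
time_s: 5.15
tool_pos: [0.5025, 0.031, 0.2605]
tool_rot: [-179.9, 0.1, 93.2]
force: [-3.7, -3.7, 1.8]
grip_width: 0.0117
grasp_force: 20.0
```

Request:
{"api": "drive_tool", "payload": {
  "moves": [
    [[2,0,0],[0,0,0],1],
    [[2,0,0],[0,0,0],1],
    [[2,0,0],[0,0,0],1],
    [[1,0,0],[0,0,0],1],
    [[1,0,0],[0,0,0],1],
    [[1,0,0],[0,0,0],1],
    [[1,0,0],[0,0,0],1]
  ]
}}

```text
time_s: 5.73
tool_pos: [0.5019, 0.041, 0.2605]
tool_rot: [-179.9, 0.1, 93.2]
force: [-4.5, -4.1, 2.4]
grip_width: 0.0119
grasp_force: 20.0
```

Request:
{"api": "drive_tool", "payload": {
  "moves": [
    [[1,0,0],[0,0,0],1],
    [[1,0,0],[0,0,0],1],
    [[1,0,0],[0,0,0],1],
    [[1,0,0],[0,0,0],1]
  ]
}}

```text
time_s: 6.07
tool_pos: [0.5017, 0.045, 0.2605]
tool_rot: [-179.9, 0.1, 93.2]
force: [-3.7, -4.1, 2.2]
grip_width: 0.0119
grasp_force: 20.0
```

Request:
{"api": "drive_tool", "payload": {
  "moves": [
    [[1,0,0],[0,0,0],1],
    [[1,0,0],[0,0,0],1],
    [[1,0,0],[0,0,0],1],
    [[1,0,0],[0,0,0],1]
  ]
}}

```text
time_s: 6.4
tool_pos: [0.5014, 0.049, 0.2605]
tool_rot: [-179.9, 0.1, 93.2]
force: [-3.3, -3.2, 3.3]
grip_width: 0.0118
grasp_force: 20.0
```

Request:
{"api": "drive_tool", "payload": {
  "moves": [
    [[1,0,0],[0,0,0],1],
    [[1,0,0],[0,0,0],1],
    [[1,0,0],[0,0,0],1],
    [[1,0,0],[0,0,0],1]
  ]
}}

```text
time_s: 6.73
tool_pos: [0.5012, 0.0531, 0.2605]
tool_rot: [-179.9, 0.1, 93.2]
force: [-4.3, -3.9, 1.6]
grip_width: 0.0124
grasp_force: 20.0
```

Request:
{"api": "drive_tool", "payload": {
  "moves": [
    [[1,0,0],[0,0,0],1],
    [[1,0,0],[0,0,0],1],
    [[1,0,0],[0,0,0],1],
    [[1,0,0],[0,0,0],1]
  ]
}}

```text
time_s: 7.07
tool_pos: [0.501, 0.0571, 0.2605]
tool_rot: [-179.9, 0.1, 93.2]
force: [-3.6, -4.8, 2.2]
grip_width: 0.0119
grasp_force: 20.0
```

Request:
{"api": "drive_tool", "payload": {
  "moves": [
    [[1,0,0],[0,0,0],1],
    [[1,0,0],[0,0,0],1],
    [[1,0,0],[0,0,0],1],
    [[1,0,0],[0,0,0],1]
  ]
}}

```text
time_s: 7.4
tool_pos: [0.5007, 0.0611, 0.2605]
tool_rot: [-179.9, 0.1, 93.2]
force: [-4.1, -4.1, 2.5]
grip_width: 0.012
grasp_force: 20.0
```

Request:
{"api": "drive_tool", "payload": {
  "moves": [
    [[1,0,0],[0,0,0],1],
    [[1,0,0],[0,0,0],1],
    [[1,0,0],[0,0,0],1],
    [[1,0,0],[0,0,0],1]
  ]
}}

```text
time_s: 7.73
tool_pos: [0.5005, 0.0651, 0.2605]
tool_rot: [-179.9, 0.1, 93.3]
force: [-4.2, -3.7, 1.6]
grip_width: 0.0119
grasp_force: 20.0
```

Request:
{"api": "drive_tool", "payload": {
  "moves": [
    [[1,0,0],[0,0,0],1],
    [[1,0,0],[0,0,0],1],
    [[1,0,0],[0,0,0],1],
    [[1,0,0],[0,0,0],1]
  ]
}}

```text
time_s: 8.07
tool_pos: [0.5003, 0.0691, 0.2605]
tool_rot: [-179.9, 0.1, 93.2]
force: [-4.0, -4.3, 3.0]
grip_width: 0.012
grasp_force: 20.0
```

Request:
{"api": "drive_tool", "payload": {
  "moves": [
    [[1,0,0],[0,0,0],1],
    [[1,0,0],[0,0,0],1],
    [[1,0,0],[0,0,0],1],
    [[1,0,0],[0,0,0],1]
  ]
}}

```text
time_s: 8.4
tool_pos: [0.5, 0.0731, 0.2605]
tool_rot: [-179.9, 0.1, 93.3]
force: [-4.3, -3.7, 2.9]
grip_width: 0.0117
grasp_force: 20.0
```

Request:
{"api": "drive_tool", "payload": {
  "moves": [
    [[1,0,0],[0,0,0],1],
    [[1,0,0],[0,0,0],1],
    [[1,0,0],[0,0,0],1],
    [[1,0,0],[0,0,0],1]
  ]
}}

```text
time_s: 8.73
tool_pos: [0.4999, 0.0763, 0.2605]
tool_rot: [-179.9, 0.2, 93.2]
force: [-5.3, -6.0, 2.4]
grip_width: 0.0118
grasp_force: 20.0
```

Request:
{"api": "drive_tool", "payload": {
  "moves": [
    [[1,0,0],[0,0,0],1]
  ]
}}

```text
time_s: 8.82
tool_pos: [0.4998, 0.0768, 0.2605]
tool_rot: [-179.9, 0.2, 93.2]
force: [-3.7, -7.8, 3.7]
grip_width: 0.0117
grasp_force: 20.0
```

Request:
{"api": "drive_tool", "payload": {
  "moves": [
    [[0,0,0],[0,0,0],1]
  ]
}}

```text
time_s: 8.9
tool_pos: [0.4998, 0.0768, 0.2605]
tool_rot: [-179.9, 0.2, 93.2]
force: [-4.4, -7.8, 2.4]
grip_width: 0.0117
grasp_force: 20.0
```

Request:
{"api": "drive_tool", "payload": {
  "moves": [
    [[1,0,0],[0,0,0],1],
    [[1,0,0],[0,0,0],1]
  ]
}}

```text
time_s: 9.07
tool_pos: [0.4998, 0.0777, 0.2605]
tool_rot: [-179.9, 0.3, 93.1]
force: [-3.7, -10.2, 2.8]
grip_width: 0.0121
grasp_force: 20.0
```

Request:
{"api": "drive_tool", "payload": {
  "moves": [
    [[0,0,0],[0,0,0],1],
    [[0,0,0],[0,0,0],1],
    [[0,0,0],[0,0,0],1]
  ]
}}

```text
time_s: 9.32
tool_pos: [0.4998, 0.0777, 0.2605]
tool_rot: [-179.9, 0.3, 93.1]
force: [-4.1, -8.3, 2.9]
grip_width: 0.0121
grasp_force: 20.0
```

Request:
{"api": "drive_tool", "payload": {
  "moves": [
    [[1,0,0],[0,0,0],1],
    [[1,0,0],[0,0,0],1],
    [[0,0,0],[0,0,0],1],
    [[0,0,0],[0,0,0],1]
  ]
}}

```text
time_s: 9.65
tool_pos: [0.4997, 0.0786, 0.2605]
tool_rot: [-179.9, 0.4, 93.1]
force: [-5.2, -10.3, 3.2]
grip_width: 0.0115
grasp_force: 20.0
```

```bash
python3 - <<'E'
from h import *
print(env.get_obs()['tool_pos'])
n='wrist';c=env.get_calibration(n);im,D=env.read_camera(n)
v,u=np.mgrid[0:420:2,0:560:2];pts=[(a,b) for a,b in zip(u.ravel(),v.ravel()) if D[b,a]>0]
for n in ['top','side']:
    c=env.get_calibration(n);im,D=env.read_camera(n);cv2.imwrite(f'pics/{n}1.png',im)
o=env.get_obs();print(o['tool_pos'],o['force'])
E
```

```text
[0.49974869 0.07858586 0.26049859]
[0.49975326 0.07860008 0.2604924 ] [ -4.70273775 -11.38781288   3.24638853]
```

Request:
{"api": "drive_tool", "payload": {
  "moves": [
    [[-2,0,0],[0,0,0],1],
    [[-2,0,0],[0,0,0],1],
    [[-2,0,0],[0,0,0],1],
    [[-2,0,0],[0,0,0],1],
    [[-2,0,0],[0,0,0],1],
    [[-2,0,0],[0,0,0],1],
    [[-2,0,0],[0,0,0],1],
    [[0,0,0],[0,0,0],1],
    [[0,0,0],[0,0,0],1]
  ]
}}

```text
time_s: 10.55
tool_pos: [0.5002, 0.0716, 0.2605]
tool_rot: [-179.9, -0.1, 93.4]
force: [-6.0, 2.3, 2.8]
grip_width: 0.012
grasp_force: 20.0
```

Request:
{"api": "drive_tool", "payload": {
  "moves": [
    [[-2,0,0],[0,0,0],1],
    [[-2,0,0],[0,0,0],1],
    [[-2,0,0],[0,0,0],1],
    [[0,0,0],[0,0,0],1],
    [[0,0,0],[0,0,0],1],
    [[0,0,0],[0,0,0],1]
  ]
}}

```text
time_s: 11.05
tool_pos: [0.5005, 0.0657, 0.2605]
tool_rot: [-179.9, -0.1, 93.4]
force: [-4.8, 3.2, 3.4]
grip_width: 0.0117
grasp_force: 20.0
```

Request:
{"api": "drive_tool", "payload": {
  "moves": [
    [[0,0,0],[0,0,0],0.7],
    [[0,0,0],[0,0,0],0.4],
    [[0,0,0],[0,0,0],0],
    [[0,0,0],[0,0,0],0],
    [[0,0,0],[0,0,0],0],
    [[0,0,-25],[0,0,0],0],
    [[0,0,-25],[0,0,0],0],
    [[0,0,-25],[0,0,0],0],
    [[0,0,0],[0,0,0],0]
  ]
}}

```text
time_s: 11.8
tool_pos: [0.5036, 0.0638, 0.3406]
tool_rot: [179.5, -0.1, 93.3]
force: [0.5, -0.7, 0.6]
grip_width: 0.0637
grasp_force: 0.0
```

```bash
cat > look.py <<'E'
from h import *
import sys
np.set_printoptions(precision=4,suppress=True)
n='wrist';c=env.get_calibration(n);im,D=env.read_camera(n);cv2.imwrite(f'pics/{sys.argv[1]}.png',im)
v,u=np.mgrid[0:420:2,0:560:2];pts=[(a,b) for a,b in zip(u.ravel(),v.ravel()) if D[b,a]>0]
w=px2w(n,pts,D,c)
for lo,hi in [(-.05,.12),(.12,.25)]:
    q=w[(w[:,2]>.272)&(w[:,2]<.284)&(w[:,0]<.53)&(w[:,0]>.47)&(w[:,1]>lo)&(w[:,1]<hi)]
    if len(q)>20: print(len(q),cv2.minAreaRect(q[:,:2].astype(np.float32)))
o=env.get_obs();print(o['tool_pos'],o['tool_rot'],o['force'])
E
python3 look.py w2
```

```text
230 ((0.5002050995826721, 0.06534978747367859), (0.011955694295465946, 0.031228328123688698), 2.6572012901306152)
265 ((0.49291375279426575, 0.18729011714458466), (0.011498449370265007, 0.024601103737950325), 3.346691370010376)
[0.5028 0.0637 0.3383] [179.6834  -0.0793  93.3037] [-0.3361 -0.0886 -0.1533]
```

Request:
{"api": "drive_tool", "payload": {
  "moves": [
    [[31,0,0],[0,0,0],0],
    [[31,0,0],[0,0,0],0],
    [[31,0,0],[0,0,0],0],
    [[31,0,0],[0,0,0],0],
    [[0,0,0],[0,0,0],0],
    [[0,0,0],[0,0,0],0],
    [[0,0,0],[0,0,0],0],
    [[0,0,0],[0,0,0],0]
  ]
}}

```text
time_s: 12.52
tool_pos: [0.4944, 0.1857, 0.3351]
tool_rot: [-180.0, 0.0, 93.2]
force: [0.7, -0.6, 0.6]
grip_width: 0.0871
grasp_force: 0.0
```

```bash
python3 look.py w3;python3 -c "
from h import *
print(err([.4929,.1873,.261],93.3))"
```

```text
191 ((0.4929540455341339, 0.18937242031097412), (0.011576438322663307, 0.02468283101916313), 2.9336414337158203)
[0.4944 0.1857 0.3353] [-179.9932    0.0194   93.1705] [ 0.3121 -0.6457 -0.1452]
(array([ 1.66762098, -1.41915755, 74.33785159]), array([-0.00011883,  0.00033859, -0.00225954]))
```

Request:
{"api": "drive_tool", "payload": {
  "moves": [
    [[2,-1.5,0],[0,0,0],0],
    [[0,0,25],[0,0,0],0],
    [[0,0,25],[0,0,0],0],
    [[0,0,15],[0,0,0],0],
    [[0,0,9],[0,0,0],0],
    [[0,0,0],[0,0,0],0],
    [[0,0,0],[0,0,0],0.5],
    [[0,0,0],[0,0,0],0.7],
    [[0,0,0],[0,0,0],0.9]
  ]
}}

```text
time_s: 13.32
tool_pos: [0.4932, 0.1896, 0.263]
tool_rot: [179.9, -0.1, 93.3]
force: [0.5, 0.9, -0.1]
grip_width: 0.0742
grasp_force: 0.0
```

Request:
{"api": "drive_tool", "payload": {
  "moves": [
    [[0,0,0],[0,0,0],1],
    [[0,0,0],[0,0,0],1],
    [[0,0,0],[0,0,0],1],
    [[0,0,0],[0,0,0],1],
    [[0,0,0],[0,0,0],1],
    [[0,0,0],[0,0,0],1],
    [[0,0,0],[0,0,0],1]
  ],
  "newtons": 20
}}

```text
time_s: 13.9
tool_pos: [0.4925, 0.1893, 0.2616]
tool_rot: [180.0, -0.0, 93.3]
force: [0.3, -0.4, -0.0]
grip_width: 0.0282
grasp_force: 0.0
```

Request:
{"api": "drive_tool", "payload": {
  "moves": [
    [[0,0,0],[0,0,0],1],
    [[0,0,0],[0,0,0],1],
    [[0,0,0],[0,0,0],1],
    [[0,0,0],[0,0,0],1],
    [[0,0,0],[0,0,0],1]
  ]
}}

```text
time_s: 14.32
tool_pos: [0.4932, 0.1893, 0.2616]
tool_rot: [179.9, -0.0, 93.3]
force: [5.2, 0.7, -1.8]
grip_width: 0.0118
grasp_force: 20.0
```

Request:
{"api": "drive_tool", "payload": {
  "moves": [
    [[-4,0,0],[0,0,0],1],
    [[-4,0,0],[0,0,0],1],
    [[-4,0,0],[0,0,0],1],
    [[-4,0,0],[0,0,0],1],
    [[-4,0,0],[0,0,0],1],
    [[-4,0,0],[0,0,0],1],
    [[-4,0,0],[0,0,0],1],
    [[-4,0,0],[0,0,0],1],
    [[-4,0,0],[0,0,0],1],
    [[-2,0,0],[0,0,0],1],
    [[-2,0,0],[0,0,0],1]
  ]
}}

```text
time_s: 15.23
tool_pos: [0.4954, 0.1504, 0.2616]
tool_rot: [179.9, -0.1, 93.4]
force: [4.4, 3.9, -3.1]
grip_width: 0.0116
grasp_force: 20.0
```

Request:
{"api": "drive_tool", "payload": {
  "moves": [
    [[-1,0,0],[0,0,0],1],
    [[-1,0,0],[0,0,0],1],
    [[-1,0,0],[0,0,0],1]
  ]
}}

```text
time_s: 15.48
tool_pos: [0.4955, 0.1476, 0.2616]
tool_rot: [179.9, -0.1, 93.4]
force: [5.3, 2.6, -3.3]
grip_width: 0.0117
grasp_force: 20.0
```

Request:
{"api": "drive_tool", "payload": {
  "moves": [
    [[-1,0,0],[0,0,0],1],
    [[-1,0,0],[0,0,0],1],
    [[-1,0,0],[0,0,0],1],
    [[-1,0,0],[0,0,0],1],
    [[-1,0,0],[0,0,0],1]
  ]
}}

```text
time_s: 15.9
tool_pos: [0.4958, 0.1426, 0.2616]
tool_rot: [179.9, -0.1, 93.4]
force: [5.3, 3.3, -4.8]
grip_width: 0.0118
grasp_force: 20.0
```

Request:
{"api": "drive_tool", "payload": {
  "moves": [
    [[-1,0,0],[0,0,0],1],
    [[-1,0,0],[0,0,0],1]
  ]
}}

```text
time_s: 16.07
tool_pos: [0.496, 0.1406, 0.2616]
tool_rot: [179.9, -0.1, 93.4]
force: [5.5, 3.0, -3.3]
grip_width: 0.0117
grasp_force: 20.0
```

Request:
{"api": "drive_tool", "payload": {
  "moves": [
    [[-1,0,0],[0,0,0],1]
  ]
}}

```text
time_s: 16.15
tool_pos: [0.496, 0.1396, 0.2616]
tool_rot: [179.9, -0.1, 93.4]
force: [5.0, 3.0, -4.0]
grip_width: 0.012
grasp_force: 20.0
```

Request:
{"api": "drive_tool", "payload": {
  "moves": [
    [[-1,0,0],[0,0,0],1]
  ]
}}

```text
time_s: 16.23
tool_pos: [0.4961, 0.1387, 0.2616]
tool_rot: [179.9, -0.1, 93.4]
force: [4.8, 3.4, -3.2]
grip_width: 0.0118
grasp_force: 20.0
```

Request:
{"api": "drive_tool", "payload": {
  "moves": [
    [[-1,0,0],[0,0,0],1]
  ]
}}

```text
time_s: 16.32
tool_pos: [0.4961, 0.1377, 0.2616]
tool_rot: [179.9, -0.1, 93.4]
force: [5.0, 3.3, -3.5]
grip_width: 0.0115
grasp_force: 20.0
```

Request:
{"api": "drive_tool", "payload": {
  "moves": [
    [[-1,0,0],[0,0,0],1]
  ]
}}

```text
time_s: 16.4
tool_pos: [0.4961, 0.1374, 0.2616]
tool_rot: [179.9, -0.2, 93.4]
force: [6.4, 6.5, -4.2]
grip_width: 0.0119
grasp_force: 20.0
```

Contact: the force doubled and the motion stalled. I'll release, lift and check.

Request:
{"api": "drive_tool", "payload": {
  "moves": [
    [[0,0,0],[0,0,0],0.7],
    [[0,0,0],[0,0,0],0.4],
    [[0,0,0],[0,0,0],0],
    [[0,0,0],[0,0,0],0],
    [[0,0,0],[0,0,0],0],
    [[0,0,0],[0,0,0],0],
    [[0,0,-25],[0,0,0],0],
    [[0,0,-25],[0,0,0],0],
    [[0,0,-25],[0,0,0],0],
    [[-35,0,0],[0,0,0],0],
    [[-35,0,0],[0,0,0],0],
    [[0,0,0],[0,0,0],0]
  ]
}}

```text
time_s: 17.4
tool_pos: [0.5005, 0.0572, 0.3377]
tool_rot: [179.9, 0.2, 92.7]
force: [-0.2, -1.4, -0.3]
grip_width: 0.0826
grasp_force: 0.0
```

Request:
{"api": "drive_tool", "payload": {
  "moves": [
    [[0,0,0],[0,0,0],0],
    [[0,0,0],[0,0,0],0],
    [[0,0,0],[0,0,0],0],
    [[0,0,0],[0,0,0],0]
  ]
}}

```text
time_s: 17.73
tool_pos: [0.4994, 0.0669, 0.3362]
tool_rot: [-180.0, 0.0, 93.5]
force: [0.6, 0.0, 0.7]
grip_width: 0.0867
grasp_force: 0.0
```

```bash
python3 look.py w4
```

```text
217 ((0.5002442598342896, 0.06519028544425964), (0.010391137562692165, 0.03143885359168053), 3.301490306854248)
213 ((0.4962572157382965, 0.13680154085159302), (0.010725157335400581, 0.02404467575252056), 3.886669874191284)
[0.4995 0.0668 0.3363] [-179.9728    0.0056   93.4465] [1.306  0.0738 0.2593]
```

View pics/w4.png

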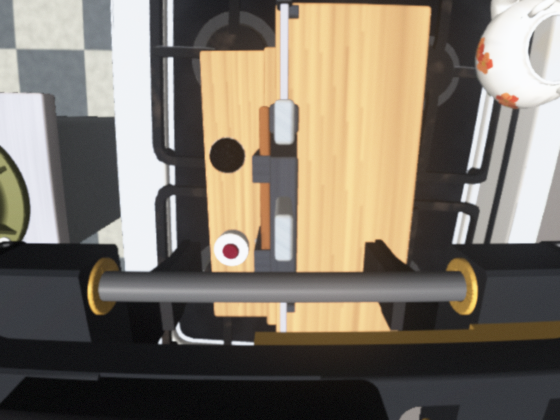

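The wrist view shows the stop at (284,120) right against the hanger, with the door tab at (284,235). The door hasn't moved and the tab points are about 70 mm apart. The timer and tin are undisturbed.

```bash
python3 -c "
from cell import env
print(env.sign_off())"
```

```text
the job is handed in; nothing more can be done
None
```

I handed the job in, but sign-off returned no verdict: the door was pressed about 7 N into the bind, backed off about 10 mm from where binding begins, and the stop now rests against its hanger, with the timer and tin undisturbed and the jars never approached.

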